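# Open the sunk air valve with the T-key

## Robot

A 6-joint arm with a two-finger parallel gripper is mounted at the origin on the work surface; the furniture and walls round the work are solid. World frame = base frame: x ahead of the robot, y to its left, z up, the work surface at z = 0. Lengths are in m, angles in rad, forces in N, time in s.
With the tool pointing down it reaches from about 0.3 to 0.775 m from the base axis. Payload 14.6 kg.
Tool frame: the origin (TCP) lies between the finger pads; the fingertips stand 19 mm ahead of it and the grasp point (between the pads) is the TCP (ctrl.finger_overhang is the distance from the TCP to the fingertips, in m); z points along the fingers, y is the direction in which the jaws open and shut (so a half turn about z gives the same grasp; the last joint's range is limited). The gripper opens to 94 mm and grips with 3 to 60 N. Pads are 16 mm wide; open, the fingers measure 119 mm over their backs; the gripper's body (75 mm by 177 mm) begins 78 mm behind the grasp point.
Start: joints at [-0.067, 0.3, 1.521, -0, 1.321, -0.067], TCP at [0.55, -0, 0.224] pointing down, gripper open.
Joint ranges: [-3.03, 3.03], [-0.79, 2.21], [0.23, 2.52], [-1.04, 4.18], [0, 3.07], [-2.55, 2.55]. Speed limits (rad/s): [2.22, 2.22, 2.57, 3.14, 3.14, 3.14].

## Interface

Orientations are given as [roll, pitch, yaw] about the fixed x, y, z axes, in that order (R = Rz(yaw) Ry(pitch) Rx(roll)).
In Python, from station import ctrl gives the robot as it stands.
- The arm moves only by the tool send_rows, never from a script. Its argument "series" is a list of rows, each a list of 7 numbers: the turn, a rotation vector about the tool's x, y, z in degrees, then the shift along the tool's x, y, z in m, then the gripper's target within -1 to 1 (fully open at 1, half-way at 0, shut at -1). A call has 1 to 8 rows; each row is the pose to reach, as a shift and turn from the pose commanded when the call began, along the tool's axes at that moment; what a row does not reach only later rows make up. A row lasts 1/10 s, in which the tool goes at most 50 mm and 8.59 degrees, less where a joint would pass 70% of its speed; a pose out of reach is approached as far as the arm can. A call with a gripper value outside its range is refused whole. The fingers move at their own pace and stop on an object; "force" is the grip in N (left out, the last holds). Time passes only in rows, so rows that repeat a pose let the fingers close. It gives the time, the measured TCP pose, the force and the opening at its end, in the units of the state.
- ctrl.get_obs(): the state, without advancing time (a new reading comes with each control period).
- ctrl.camera(name): name is "scene" or "side" or "wrist"; returns a dict with "pixels" (480x640x3 uint8, red, green, blue), "z_map" (480x640 float32, m along the optical axis (not along the pixel's ray), 0 where there is no reading), "fov_y" (degrees; the focal length in pixels is half the picture's height over the tangent of half this angle, whatever the lens; pixels are square), "cx", "cy" (the principal point, pixels), "k1" (the pictures are not rectified: a ray, as slopes to the right and down, at radius r is drawn at 1 + k1 r^2 times it, then the intrinsics apply), "R" (3x3) and "t" (3): a world point X has camera coordinates R X + t. Camera axes: x right, y down, z forward; pixel columns grow to the right and rows downward; lengths in m; the calibration is good to about 2 mm. A picture is of the moment at which its call begins.
- ctrl.hand_in(): hands the job in, once; it reports no verdict.
The state is a dict: "time_s": time; "qpos": joint angles; "joint_vel": joint speeds; "tau": joint torques, N m; "ee_pos": TCP position; "eef_rot": TCP orientation; "force": force on the tool from outside, world axes, zero at the start; "moment": the same for the moment, N m; "grip_width": finger opening in m.
Only numpy, scipy, OpenCV 4.12 (cv2) and the standard library are available. Lean on these libraries where they do the work, as an engineer would, in place of code of your own. Each camera call takes 0.05 s, during which the arm holds its last target.

## Task

Open the bench air valve: take the red T-key out of its wooden stand, lower it down the shaft of the blue valve post and gently feel for the square stem at the bottom, never forcing it, until the key drops fully onto the stem. Then turn it counterclockwise (seen from above) up to the stop, without wrenching against it, so that the yellow pointer goes from the red mark to the green one. Leave the key standing fully down on the stem, let go of it, and do not disturb the dough pots or the tin cutter nearby.

Things in the scene. Friction and masses are not known exactly. Their poses are not given: they have to be found in the camera images.
- key: Loose steel T-key, 168 mm tall, 0.2 kg, upright in its stand. Origin: centre of its lower end; z up the shaft, x along the red flat-sided cross bar (90 long x 14 wide x 16 high, centre 160 mm up; grip it from above, across y). Below it a 12 mm shaft with a 27 mm brass guide collar 54 mm up, then a 28 mm round end: square socket 15.6 mm across flats, sides along x, y, 15 deep.
- post: Fixed air-valve post: grey round flange of 84 mm with a red (shut) and a green (open) dot, blue tube 44 mm across (60 mm at the mouth) and 135 mm high, brass outlet at its back (+x). Origin: centre of its underside, on the shaft's axis, z up. A key that merely rests on the square stem has its lower end 45 mm above this origin; fully down on it, 30 mm.
- shaft_mouth (a point): Centre of the shaft's mouth, on top of the post, 135 mm above its origin; axes as the post. The round shaft tapers from 46 mm at the mouth to 34 mm at 30 mm depth and 30 mm from 65 mm depth on. At its bottom, 90 mm below the mouth, is the flat top of the brass square stem, 14 mm across flats, no chamfer.
- spindle (a joint): Spindle with yellow pointer: 0 shut, 0.785 rad open at the stop, growing counterclockwise from above; friction 0.2 N m, stays where left. The square stem sits on it through a tight slip clutch (0.6 N m) and may stand at any angle to it, which is not measured: find it by feel. The socket slips on within about 0.1 rad of the flats, any of four ways round, and then turns the spindle.
- key_stand: Fixed wooden stand, 66 x 66 mm foot, 75 mm high, with a round upright well of 31 mm at its centre; well floor 20 mm above the origin, which is the centre of its underside.
- pot_a: Dough pot with noodle hair and a yellow tuft, 77 mm high; loose bystander. Origin: centre of its underside.
- pot_b: Dough pot with noodle hair, 63 mm high; loose bystander. Origin: centre of its underside.
- tin_cutter: Tin petal cutter, 58 x 56 x 23 mm; loose bystander. Origin: centre of its underside.
Mind the look-alikes: they are no part of the job. There is more than one size of the key; the job needs the larger.

How it is judged:
By the outcome, as a careful person would: the job done as asked, in the order asked, and still so for the second after the job is handed in, with the robot touching nothing.
It also fails if it takes over 72 s, if anything falls off the work surface, if the arm or the gripper's body presses on something with over 40 N, if the wrist force passes 120 N, or if a joint passes its speed limit or range.

## Working session

There is one attempt and no reset: what is moved stays moved. The work goes in short steps, Python scripts to look and compute and a tool call to move; the robot and the scene stay as the last step left them, time stands still between calls to the robot, and variables do not carry over. Pictures are saved under pics/ and viewed, and the job is handed in when it is done.

Besides the shell and the picture viewer there is one more tool, called after "Call:" as a command line: name --pt "numbers of a row" for each row, then --argument value for the rest. send_rows: Moves the arm, as the interface text tells. Its arguments: {"type":"object","properties":{"series":{"type":"array"},"force":{"type":"number"}},"required":["series"]}

```bash
ls; mkdir -p pics; cat > h.py <<'E'
import numpy as np,cv2
from station import ctrl
def save(n,f):
    c=ctrl.camera(n); cv2.imwrite(f'pics/{f}.png',c['pixels'][:,:,::-1]); np.save(f'pics/{f}.npy',c,allow_pickle=True); return c
def load(f): return np.load(f'pics/{f}.npy',allow_pickle=True).item()
def K(c):
    f=240/np.tan(np.radians(c['fov_y'])/2); return np.array([[f,0,c['cx']],[0,f,c['cy']],[0,0,1.]]),np.array([c['k1'],0,0,0,0.])
def ray(c,u,v):
    k,d=K(c); p=cv2.undistortPoints(np.array([[[u,v]]],float),k,d)[0,0]
    R=np.array(c['R']);t=np.array(c['t']); return -R.T@t, R.T@np.array([p[0],p[1],1])
def plane(c,u,v,z):
    o,r=ray(c,u,v); return o+r*(z-o[2])/r[2]
def pt(c,u,v):
    o,r=ray(c,u,v); return o+r*c['z_map'][int(round(v)),int(round(u))]
def proj(c,X):
    k,d=K(c); rv=cv2.Rodrigues(np.array(c['R']))[0]
    return cv2.projectPoints(np.array(X,float).reshape(-1,1,3),rv,np.array(c['t'],float),k,d)[0][:,0]
E
python3 -c "
from h import *
print(ctrl.get_obs())
for n in ['scene','side','wrist']:
    c=save(n,n+'0'); print(n,c['fov_y'],c['k1'],-np.array(c['R']).T@c['t'])
"
```

```text
pics
{'time_s': 0.0, 'qpos': array([-6.66104581e-02,  3.00498094e-01,  1.52159793e+00, -5.12055398e-06,
        1.32070934e+00, -6.65896845e-02]), 'joint_vel': array([ 0.0006011 , -0.00018216, -0.00109671, -0.00065107,  0.00129574,
        0.00039522]), 'tau': array([-1.53750298e-03, -5.31805658e+01, -3.52735734e+01,  7.07558286e-02,
        2.43994006e-02, -4.79655944e-05]), 'ee_pos': array([5.49749688e-01, 6.76151364e-06, 2.23864390e-01]), 'eef_rot': array([-3.14038231e+00, -7.57452415e-05,  1.57077678e+00]), 'force': array([ 0.41747874, -0.26842577, -0.60986835]), 'moment': array([ 0.0377827 , -0.0154367 ,  0.01873298]), 'grip_width': 0.09409287793386602}
scene 49.336869882213584 -0.07447120096111455 [-0.28543475  0.70336618  0.75321091]
side 52.08566518200574 0.0032804814437415513 [ 0.1801276  -0.37175905  0.71411388]
wrist 59.683452943517594 -0.07333105447313328 [0.54945814 0.06498507 0.38556487]
```

View pics/scene0.png

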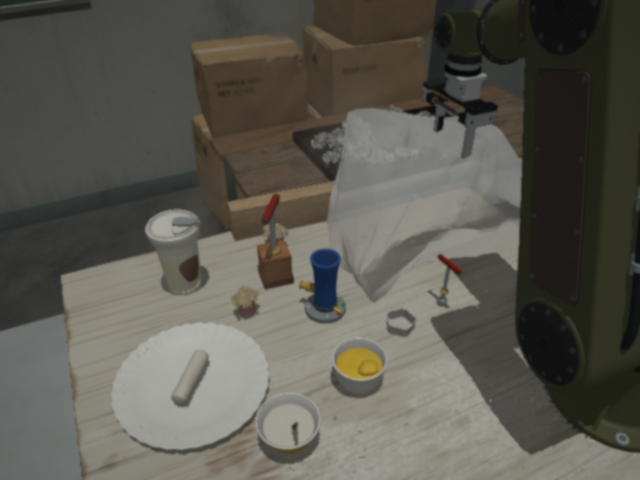

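View pics/side0.png

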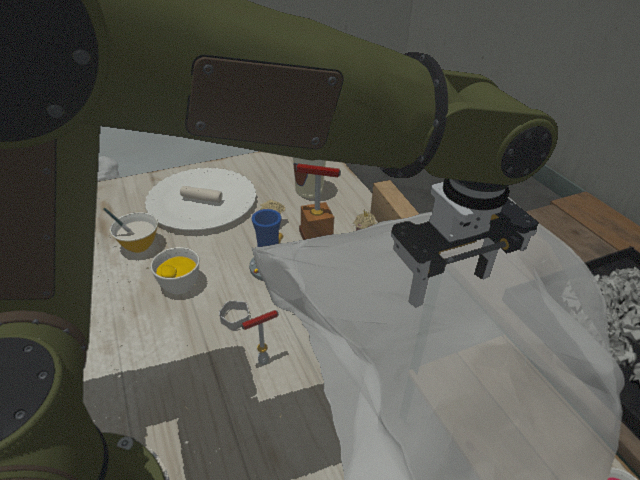

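View pics/wrist0.png

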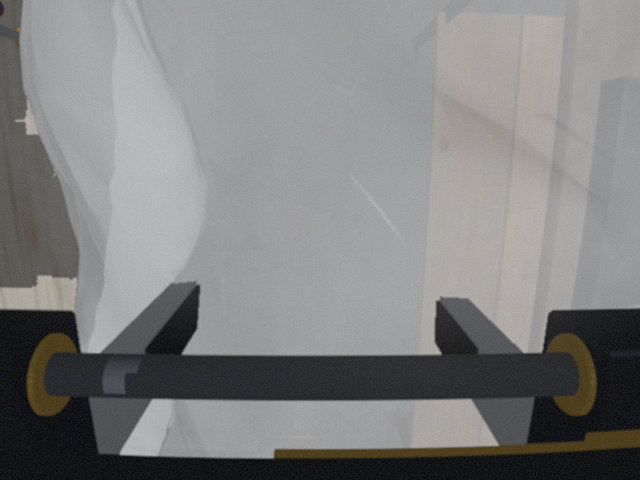

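The likely confusions are two red T-keys. One stands in the wooden stand at scene (271,208) / side (318,171). The other is standing free at scene (449,265) / side (261,320) and looks smaller. The white tub at scene (175,250) is no part of the job. The job needs the larger key, the one in the stand. I'll check it in a crop and measure it.

```bash
python3 -c "
from h import *
a=load('scene0')['pixels'][180:340,210:480,::-1]; b=load('side0')['pixels'][140:380,200:400,::-1]
A=cv2.resize(a,None,fx=2.9,fy=2.9,interpolation=2); cv2.imwrite('pics/cropA.png',A)
cv2.imwrite('pics/cropB.png',cv2.resize(b,None,fx=2.5,fy=2.5,interpolation=2))
for n in ['scene0','side0']:
    c=load(n); hsv=cv2.cvtColor(c['pixels'],cv2.COLOR_RGB2HSV)
    m=(((hsv[...,0]<6)|(hsv[...,0]>174))&(hsv[...,1]>150)&(hsv[...,2]>70)).astype(np.uint8)
    m2=((hsv[...,0]>100)&(hsv[...,0]<128)&(hsv[...,1]>150)&(hsv[...,2]>50)).astype(np.uint8)
    for nm,mm in (('red',m),('blue',m2)):
      N,l,s,ce=cv2.connectedComponentsWithStats(mm)
      for i in range(1,N):
        if s[i,4]>12:
          ys,xs=np.where(l==i); P=np.array([pt(c,x,y) for x,y in zip(xs,ys)])
          print(n,nm,s[i],ce[i].round(1),P.mean(0).round(3),'min',P.min(0).round(3),'max',P.max(0).round(3),'rect',cv2.minAreaRect(np.c_[xs,ys].astype(np.float32)))
"
```

```text
scene0 red [262 195  17  24 159] [270.4 207. ] [0.524 0.438 0.195] min [-0.285  0.408  0.182] max [0.571 0.703 0.753] rect ((270.6999816894531, 206.60000610351562), (6.260990142822266, 26.385602951049805), 26.56505012512207)
scene0 red [439 255  21  17  85] [449.5 263.2] [0.314 0.155 0.113] min [0.289 0.147 0.108] max [0.343 0.16  0.117] rect ((449.1463928222656, 262.81707763671875), (24.363107681274414, 3.591996192932129), 38.65980911254883)
scene0 blue [ 312  250   27   58 1136] [324.7 276.5] [0.393 0.384 0.1  ] min [-0.285  0.353  0.027] max [0.43  0.703 0.753] rect ((325.0, 278.5), (57.0, 26.0), 90.0)
side0 red [297 164  42  11 200] [317.1 168.6] [0.536 0.425 0.19 ] min [ 0.18  -0.372  0.177] max [0.576 0.459 0.714] rect ((317.37451171875, 169.46189880371094), (41.302310943603516, 7.286107063293457), 7.431407928466797)
side0 red [243 311  34  17 125] [258.7 318.5] [0.316 0.15  0.113] min [0.29  0.144 0.109] max [0.347 0.156 0.116] rect ((259.5221252441406, 318.05029296875), (4.686412811279297, 35.03826141357422), 66.25050354003906)
side0 blue [269 210  11  14  32] [276.1 215.8] [0.419 0.349 0.154] min [ 0.18  -0.372  0.132] max [0.433 0.398 0.714] rect ((275.3623962402344, 214.95872497558594), (14.764822959899902, 6.501940727233887), 61.69924545288086)
side0 blue [252 214  15  12  27] [256.6 221.1] [0.385 0.37  0.136] min [0.379 0.352 0.134] max [0.398 0.396 0.137] rect ((257.73583984375, 221.92453002929688), (16.34025001525879, 6.634387969970703), 42.51044845581055)
```

View pics/cropA.png

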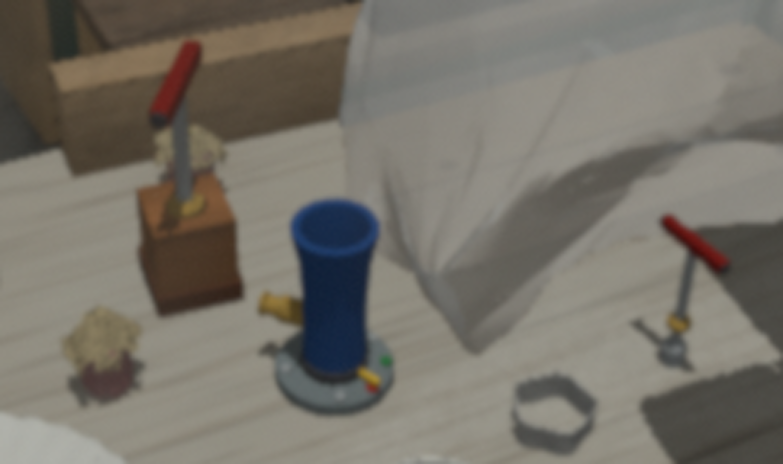

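View pics/cropB.png

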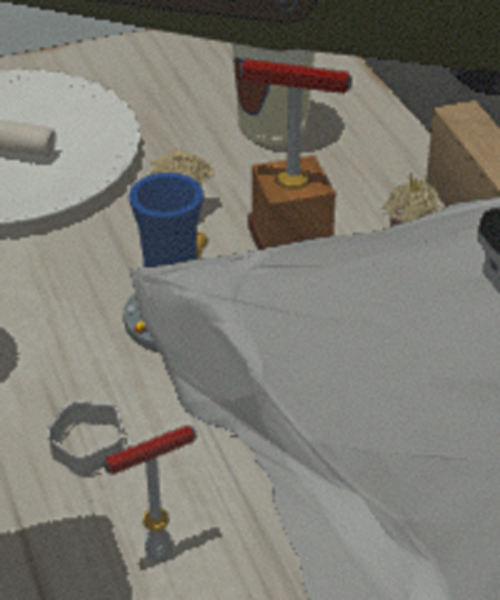

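The crops confirm it. The large key is in the wooden stand at crop A (178,80) and the post is at crop A (335,300), pointer on red. The small key stands free on the right. A clear sheet lies close to the post, so I'll measure its height along with the key and post.

```bash
python3 -c "
from h import *
def cloud(c):
    k,d=K(c); u,v=np.meshgrid(np.arange(640.),np.arange(480.)); p=cv2.undistortPoints(np.stack([u,v],-1).reshape(-1,1,2),k,d).reshape(480,640,2)
    z=c['z_map']; P=np.concatenate([p,np.ones((480,640,1))],-1)*z[...,None]; R=np.array(c['R']); X=(P-np.array(c['t']))@R; X[z==0]=np.nan; return X
H={}
for n in ['scene0','side0']:
    c=load(n); X=cloud(c); hsv=cv2.cvtColor(c['pixels'],cv2.COLOR_RGB2HSV)
    m=(((hsv[...,0]<6)|(hsv[...,0]>174))&(hsv[...,1]>130)&(hsv[...,2]>60))&(X[...,1]>.35)&(X[...,2]>.15)&(X[...,2]<.21)
    Q=X[m]; top=Q; xy=top[:,:2]; ce=xy.mean(0); w,V=np.linalg.eigh(np.cov((xy-ce).T)); e=V[:,1]; s=(xy-ce)@e
    print(n,'bar',len(Q),ce,'mid',ce+e*(s.max()+s.min())/2,'len',np.ptp(s),'yaw',np.degrees(np.arctan2(e[1],e[0])),'zmax',Q[:,2].max())
    m=(hsv[...,0]>100)&(hsv[...,0]<128)&(hsv[...,1]>120)&(X[...,2]>.128)&(X[...,2]<.145)&(X[...,1]>.3)
    Q=X[m]; mn,r=cv2.minEnclosingCircle(Q[:,:2].astype(np.float32)); print('mouth',len(Q),mn,r,Q[:,2].max())
    # stand top
    m=(hsv[...,0]<20)&(hsv[...,1]>60)&(abs(X[...,2]-.075)<.006)&(abs(X[...,0]-.54)<.08)&(abs(X[...,1]-.43)<.08)
    Q=X[m]; print('stand',len(Q),cv2.minAreaRect(Q[:,:2].astype(np.float32)) if len(Q)>5 else '')
    print('heights x rows .2...7 ; y cols -.2...6')
    for x in np.arange(.25,.75,.05):
        print('%.2f'%x,[ (round(float(np.nanmax(q)),2) if len(q:=X[(abs(X[...,0]-x)<.025)&(abs(X[...,1]-y)<.025)][:,2])>3 else None) for y in np.arange(-.1,.56,.05)])
"
```

```text
scene0 bar 173 [0.53353469 0.43534792] mid [0.53582802 0.43367946] len 0.08357453873933826 yaw 143.96314462462286 zmax 0.19087509773487366
mouth 277 (0.4026983678340912, 0.37865734100341797) 0.02878483384847641 0.13878089141017821
stand 487 ((0.5392338037490845, 0.4335307478904724), (0.060935162007808685, 0.06534481793642044), 83.503173828125)
heights x rows .2...7 ; y cols -.2...6
0.25 [None, None, 0.01, 0.01, 0.01, 0.01, 0.0, 0.03, 0.03, 0.06, 0.06, 0.06, 0.0, 0.02]
0.30 [None, 0.0, 0.01, 0.01, 0.55, 0.12, 0.01, 0.03, 0.03, 0.0, 0.01, 0.01, 0.0, 0.02]
0.35 [0.05, 0.04, 0.04, 0.58, 0.58, 0.12, 0.0, 0.12, 0.13, 0.11, 0.02, 0.01, 0.01, 0.03]
0.40 [0.19, 0.19, 0.47, 0.57, 0.55, 0.17, 0.16, 0.15, 0.14, 0.14, 0.14, 0.0, 0.01, 0.03]
0.45 [0.23, 0.35, 0.46, 0.56, 0.19, 0.18, 0.17, 0.15, 0.14, 0.14, 0.14, 0.0, 0.07, 0.06]
0.50 [0.26, 0.4, 0.44, 0.53, 0.2, 0.19, 0.18, 0.16, 0.14, 0.1, 0.08, 0.19, 0.06, 0.06]
0.55 [0.26, 0.51, 0.51, 0.52, 0.21, 0.19, 0.19, 0.17, 0.13, 0.0, 0.19, 0.19, 0.0, 0.17]
0.60 [None, 0.35, 0.4, 0.5, 0.22, 0.21, 0.2, 0.18, 0.14, 0.05, 0.19, 0.01, 0.0, 0.18]
0.65 [0.24, 
[... 718 characters left out ...]
0.35 [0.15, 0.6, 0.61, 0.6, 0.0, 0.12, 0.0, 0.12, 0.12, 0.11, 0.02, 0.0, 0.0, 0.03]
0.40 [0.19, 0.58, 0.59, 0.18, 0.17, 0.17, 0.16, 0.15, 0.14, 0.14, 0.14, 0.0, 0.01, 0.02]
0.45 [0.23, 0.56, 0.57, 0.56, 0.19, 0.18, 0.16, 0.15, 0.14, 0.14, 0.14, 0.0, 0.07, 0.06]
0.50 [0.26, 0.53, 0.54, 0.53, 0.2, 0.19, 0.18, 0.16, 0.13, None, 0.08, 0.19, 0.06, 0.04]
0.55 [0.26, 0.52, 0.51, 0.52, 0.2, 0.19, 0.19, 0.17, 0.13, None, 0.19, 0.19, 0.0, 0.0]
0.60 [0.26, 0.5, 0.4, 0.51, 0.22, None, 0.2, 0.17, 0.14, None, 0.19, 0.01, 0.0, 0.12]
0.65 [0.24, 0.35, 0.35, 0.25, 0.22, None, 0.2, 0.17, None, 0.06, 0.08, 0.01, 0.0, 0.0]
0.70 [0.22, 0.23, 0.25, 0.24, None, None, None, None, None, 0.09, 0.09, 0.09, 0.06, 0.01]
```

Call:
send_rows --pt "0 0 0 0 0 -0.05 1" --pt "0 0 0 0 0 -0.1 1" --pt "0 0 -8 0.04 0 -0.13 1" --pt "0 0 -16 0.09 0 -0.14 1" --pt "0 0 -24 0.14 0 -0.14 1" --pt "0 0 -32 0.19 -0.005 -0.14 1" --pt "0 0 -40 0.24 -0.01 -0.14 1" --pt "0 0 -48 0.29 -0.012 -0.14 1"

```text
time_s: 0.95
ee_pos: [0.5374, 0.2905, 0.3644]
eef_rot: [-3.141, -0.0, 2.414]
force: [1.4, -0.2, 0.3]
grip_width: 0.094
```

```bash
python3 -c "
from h import *
o=ctrl.get_obs();print(o['time_s'],o['ee_pos'],o['eef_rot'],o['force'],o['qpos']); save('wrist','w1')"
```

```text
0.95 [0.53735376 0.29048134 0.36442137] [-3.14144712e+00 -4.75878402e-05  2.41432776e+00] [ 1.38763317 -0.24548406  0.27896534] [ 4.35632896e-01  3.87828470e-01  1.08701617e+00 -1.41136603e-05
  1.66690049e+00 -4.07899891e-01]
```

View pics/w1.png

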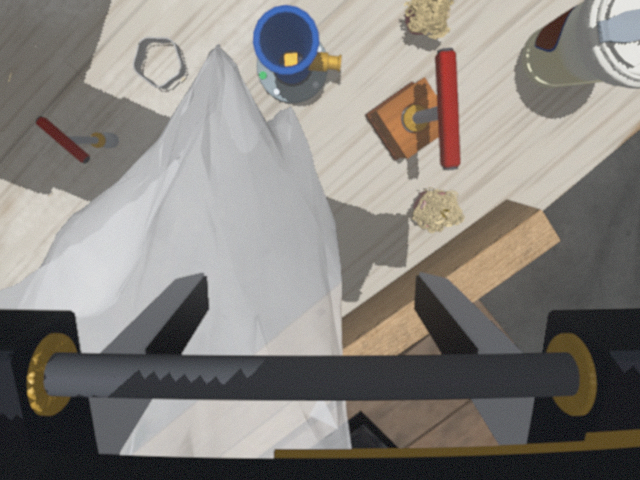

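The wrist view shows the red bar from (447,50) to (453,167), the blue mouth at (287,41) with the brass stem inside at (291,60), the tub at the upper right, and the pots at (430,15) and (437,210). Next I'll measure from this view.

```bash
python3 -c "
from h import *
c=load('w1'); hsv=cv2.cvtColor(c['pixels'],cv2.COLOR_RGB2HSV)
m=(((hsv[...,0]<6)|(hsv[...,0]>174))&(hsv[...,1]>150)&(hsv[...,2]>60)); m[:,:400]=0; m[:,470:]=0; m=m.astype(np.uint8)
ys,xs=np.where(m)
r=cv2.minAreaRect(np.c_[xs,ys].astype(np.float32)); print(r)
b=cv2.boxPoints(r); P=np.array([plane(c,u,v,.187) for u,v in b]); print(P.round(4), P.mean(0), [np.linalg.norm(P[i]-P[i-1]) for i in range(4)])
e=max((P[i]-P[i-1] for i in range(4)),key=np.linalg.norm); print('yaw',np.degrees(np.arctan2(e[1],e[0])))
X=np.array([pt(c,x,y) for x,y in zip(xs,ys)]); print('z med',np.median(X[:,2]),X[:,2].min(),X[:,2].max())
# mouth: outer rim ellipse
m=((hsv[...,0]>100)&(hsv[...,0]<128)&(hsv[...,1]>120)).astype(np.uint8); m[:,:240]=0;m[:,330:]=0;m[120:]=0
ys,xs=np.where(m); X=np.array([pt(c,x,y) for x,y in zip(xs,ys)]); k=(X[:,2]>.131)&(X[:,2]<.142); 
pts=np.c_[xs,ys][k].astype(np.float32); h=cv2.convexHull(pts)
G=np.array([plane(c,u,v,.135)[:2] for u,v in h[:,0]],np.float32); print('rim',cv2.minEnclosingCircle(G), cv2.fitEllipse(G))
cv2.imwrite('pics/cropC.png',cv2.resize(c['pixels'][0:120,240:480,::-1],None,fx=3.3,fy=3.3,interpolation=2))
m=((hsv[...,0]>15)&(hsv[...,0]<32)&(hsv[...,1]>120)).astype(np.uint8); m[:,:280]=0;m[:,303:]=0;m[:45]=0;m[72:]=0
ys,xs=np.where(m); r=cv2.minAreaRect(np.c_[xs,ys].astype(np.float32)); print('stem',r); 
P=np.array([plane(c,u,v,.045) for u,v in cv2.boxPoints(r)]); print(P.mean(0),[(np.linalg.norm(P[i]-P[i-1]).round(4),np.degrees(np.arctan2(*(P[i]-P[i-1])[1::-1])).round(1)) for i in range(4)])
"
```

```text
((448.605224609375, 108.20928955078125), (114.1563720703125, 16.219715118408203), 87.27368927001953)
[[0.5001 0.4529 0.187 ]
 [0.5079 0.4629 0.187 ]
 [0.5795 0.4122 0.187 ]
 [0.5712 0.4018 0.187 ]] [0.53969877 0.432458   0.187     ] [np.float64(0.0875152710411208), np.float64(0.012651560370000458), np.float64(0.0876938437147112), np.float64(0.01327037525608811)]
yaw -35.27006735674122
z med 0.18928425017520073 0.18500119440617652 0.5260478774036548
rim ((0.4060455858707428, 0.3760491907596588), 0.029155483469367027) ((0.40617337822914124, 0.37638700008392334), (0.05651429668068886, 0.057940080761909485), 62.595420837402344)
stem ((290.5, 59.0), (12.0, 13.0), 90.0)
[0.40535908 0.37699715 0.045     ] [(np.float64(0.0125), np.float64(137.7)), (np.float64(0.0141), np.float64(48.1)), (np.float64(0.0125), np.float64(-42.0)), (np.float64(0.0142), np.float64(-131.9))]
```

View pics/cropC.png

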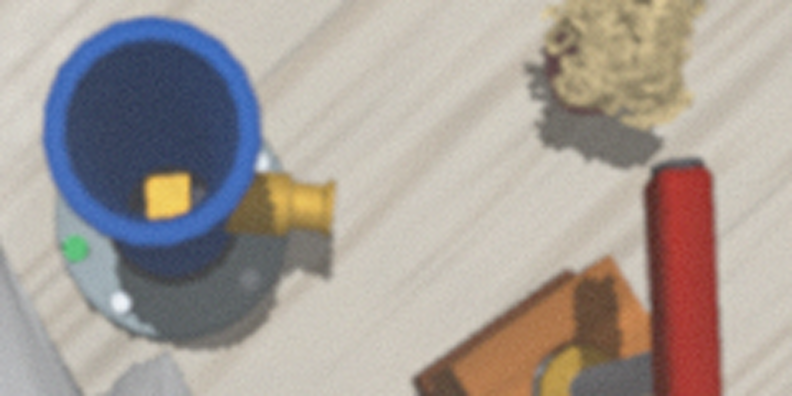

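Call:
send_rows --pt "0 0 -2 0.031 0.036 0 1" --pt "0 0 -4 0.062 0.072 0 1" --pt "0 0 -6.5 0.093 0.1078 0 1" --pt "0 0 -6.5 0.093 0.1078 0.04 1" --pt "0 0 -6.5 0.093 0.1078 0.08 1" --pt "0 0 -6.5 0.093 0.1078 0.12 1" --pt "0 0 -6.5 0.093 0.1078 0.124 1"

```text
time_s: 1.7
ee_pos: [0.5398, 0.4299, 0.2346]
eef_rot: [-3.133, -0.003, 2.522]
force: [0.1, -0.3, -0.6]
grip_width: 0.0938
```

```bash
python3 -c "
from h import *
o=ctrl.get_obs();print(o['time_s'],o['ee_pos'],o['eef_rot'],o['force'],o['qpos']); c=save('wrist','w2')
hsv=cv2.cvtColor(c['pixels'],cv2.COLOR_RGB2HSV)
m=(((hsv[...,0]<6)|(hsv[...,0]>174))&(hsv[...,1]>150)&(hsv[...,2]>60)).astype(np.uint8)
N,l,s,ce=cv2.connectedComponentsWithStats(m); i=1+s[1:,4].argmax(); ys,xs=np.where(l==i); r=cv2.minAreaRect(np.c_[xs,ys].astype(np.float32)); print(r,s[i])
P=np.array([plane(c,u,v,.188) for u,v in cv2.boxPoints(r)]); print(P.round(4),P.mean(0))"
```

```text
1.7 [0.5397593  0.42989999 0.2345567 ] [-3.13290826e+00 -2.98129811e-03  2.52192741e+00] [ 0.09250865 -0.32231232 -0.62314754] [ 6.19520166e-01  6.27110818e-01  1.02814474e+00 -8.57301593e-06
  1.49551896e+00 -3.31623176e-01]
((319.0, 266.0), (162.0, 26.0), 90.0) [ 306  185   27  163 2882]
[[0.5004 0.4534 0.188 ]
 [0.5079 0.4639 0.188 ]
 [0.58   0.4136 0.188 ]
 [0.5718 0.4021 0.188 ]] [0.54003541 0.43323716 0.188     ]
```

View pics/w2.png

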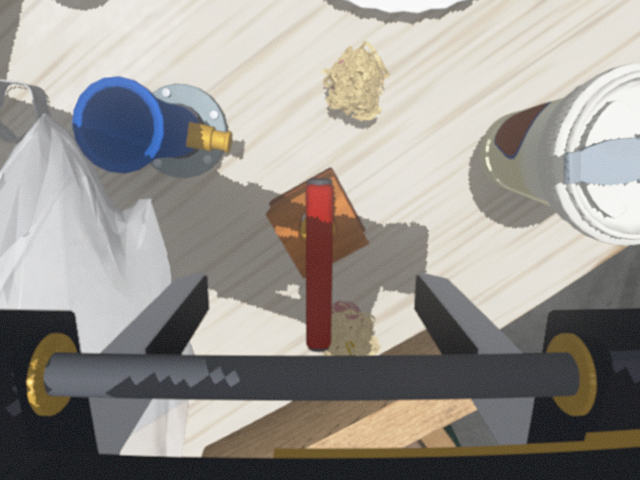

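Call:
send_rows --pt "0 0 0 0 0.001 0.02 1" --pt "0 0 0 0 0.001 0.04 1" --pt "0 0 0 0 0.001 0.059 1" --pt "0 0 0 0 0.001 0.059 1" --pt "0 0 0 0 0.001 0.059 1"

```text
time_s: 2.25
ee_pos: [0.5423, 0.432, 0.184]
eef_rot: [3.139, 0.001, 2.522]
force: [0.8, -1.2, 0.3]
grip_width: 0.094
```

```bash
python3 -c "
from h import *
o=ctrl.get_obs();print(o['time_s'],o['ee_pos'],o['eef_rot'],o['force'],o['moment']); c=save('wrist','w3')"
```

```text
2.25 [0.5423157  0.4320103  0.18397386] [3.13915668e+00 8.26162971e-04 2.52183326e+00] [ 0.75248976 -1.15734155  0.3290943 ] [ 0.0084262  -0.026437    0.00084031]
```

View pics/w3.png

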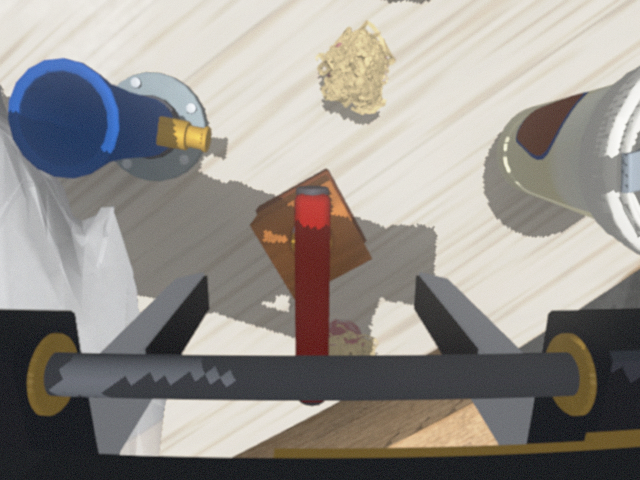

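Call:
send_rows --pt "0 0 0 0.002 0 0.003 1" --pt "0 0 0 0.002 0 0.003 0" --pt "0 0 0 0.002 0 0.003 -1" --pt "0 0 0 0.002 0 0.003 -1" --pt "0 0 0 0.002 0 0.003 -1" --pt "0 0 0 0.002 0 0.003 -1" --pt "0 0 0 0.002 0 0.003 -1" --pt "0 0 0 0.002 0 0.003 -1" --force 30

```text
time_s: 3.1
ee_pos: [0.54, 0.4328, 0.1784]
eef_rot: [-3.142, -0.0, 2.522]
force: [-0.2, 0.3, 0.2]
grip_width: 0.042
```

```bash
python3 -c "
from h import *
o=ctrl.get_obs();print(o)"
```

```text
{'time_s': 3.1, 'qpos': array([ 6.22730842e-01,  6.59406117e-01,  1.10540250e+00, -9.52919242e-06,
        1.37683304e+00, -3.28475734e-01]), 'joint_vel': array([ 0.00153315,  0.00134423, -0.00095225,  0.00167352,  0.00279799,
        0.00213298]), 'tau': array([ 1.57360778e-04, -7.29909110e+01, -3.59280181e+01,  6.40688022e-02,
        4.06516297e-02,  3.08994174e-05]), 'ee_pos': array([0.54002014, 0.43281089, 0.17842459]), 'eef_rot': array([-3.14154326e+00, -6.95703412e-06,  2.52200474e+00]), 'force': array([-0.19206147,  0.26226983,  0.19448015]), 'moment': array([ 0.00480107, -0.06426356,  0.01045825]), 'grip_width': 0.04200897865481062}
```

Call:
send_rows --pt "0 0 0 0 0 0 -1" --pt "0 0 0 0 0 0 -1" --pt "0 0 0 0 0 0 -1" --pt "0 0 0 0 0 0 -1" --pt "0 0 0 0 0 0 -1" --pt "0 0 0 0 0 0 -1" --force 30

```text
time_s: 3.7
ee_pos: [0.5401, 0.4329, 0.1785]
eef_rot: [3.141, 0.0, 2.522]
force: [0.2, 0.5, -0.1]
grip_width: 0.014
```

```bash
python3 -c "
from h import *
o=ctrl.get_obs();print(o['force'],o['moment'],o['ee_pos'],o['grip_width'])"
```

```text
[ 0.23689027  0.45669495 -0.14841406] [ 0.23385952 -0.14929997 -0.02903366] [0.54006243 0.43287245 0.17845621] 0.013976103132048194
```

Call:
send_rows --pt "0 0 0 0 0 -0.01 -1" --pt "0 0 0 0 0 -0.03 -1" --pt "0 0 0 0 0 -0.06 -1" --pt "0 0 0 0 0 -0.1 -1" --pt "0 0 0 0 0 -0.14 -1" --pt "0 0 0 0 0 -0.16 -1" --pt "0 0 0 0 0 -0.16 -1" --force 40

```text
time_s: 4.4
ee_pos: [0.5403, 0.433, 0.3424]
eef_rot: [3.136, 0.002, 2.522]
force: [-0.7, -0.5, -2.7]
grip_width: 0.0136
```

```bash
python3 -c "
from h import *
o=ctrl.get_obs();print(o['force'],o['moment'],o['ee_pos'],o['grip_width']);save('scene','s2');save('side','d2')"
```

```text
[-0.74803721 -0.51480701 -2.66046973] [ 0.06193806 -0.04110722  0.02006243] [0.54025289 0.43300108 0.34240123] 0.013563934392769804
```

View pics/s2.png

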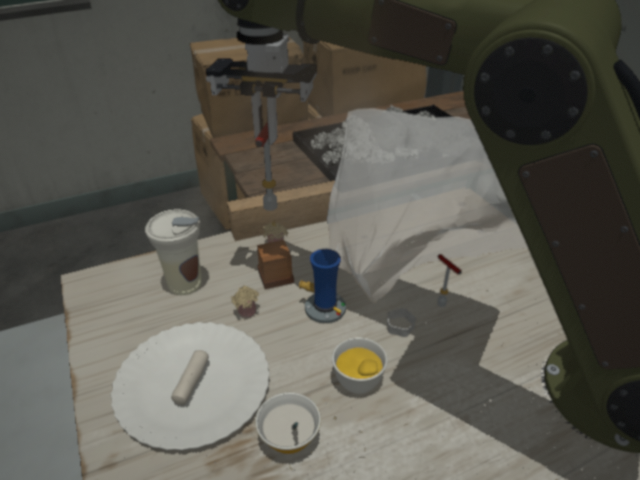

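View pics/d2.png

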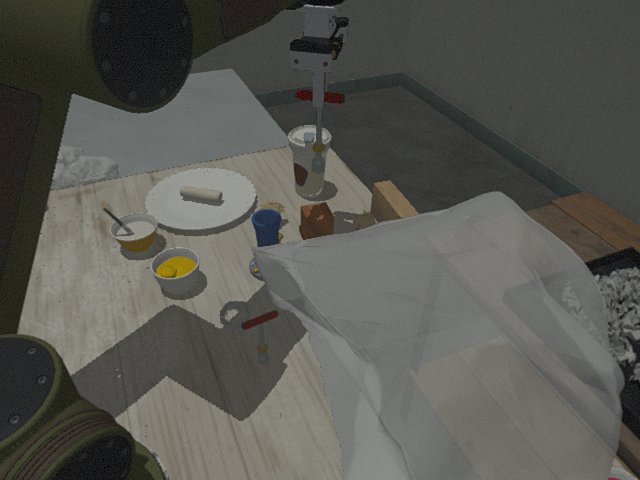

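The key is held upright and lifted clear of the stand, with its lower end at scene (271,200) and side (318,166). Next I'll check how it hangs relative to the TCP axis.

```bash
python3 -c "
from h import *
o=ctrl.get_obs(); p=o['ee_pos']
out=[]
for n in ['s2','d2']:
    c=load(n); 
    for dz in (-.1585,-.1045): 
        q=proj(c,p+[0,0,dz])[0]; print(n,dz,q.round(1))
    q=proj(c,p+[0,0,-.12])[0]; x,y=int(q[0])-20,int(q[1])-35
    im=cv2.resize(c['pixels'][y:y+70,x:x+40,::-1],None,fx=8,fy=8,interpolation=2)
    for dz in (-.1585,-.1045): 
        q=(proj(c,p+[0,0,dz])[0]-[x,y]+.5)*8; cv2.circle(im,(int(q[0]),int(q[1])),4,(0,255,0),1)
    out.append(im)
    hsv=cv2.cvtColor(c['pixels'],cv2.COLOR_RGB2HSV)
    sub=hsv[y:y+70,x:x+40]; m=(sub[...,0]>15)&(sub[...,0]<32)&(sub[...,1]>110); ys,xs=np.where(m); print('brass',len(xs),xs.mean()+x,ys.mean()+y,xs.min()+x,xs.max()+x)
cv2.imwrite('pics/cropD.png',np.hstack(out))
"
```

```text
s2 -0.1585 [270.9 209.1]
s2 -0.1045 [269.3 185.6]
brass 78 268.61538461538464 183.74358974358975 262 275
d2 -0.1585 [317.1 171. ]
d2 -0.1045 [317.6 147.8]
brass 76 317.86842105263156 148.1184210526316 302 324
```

View pics/cropD.png

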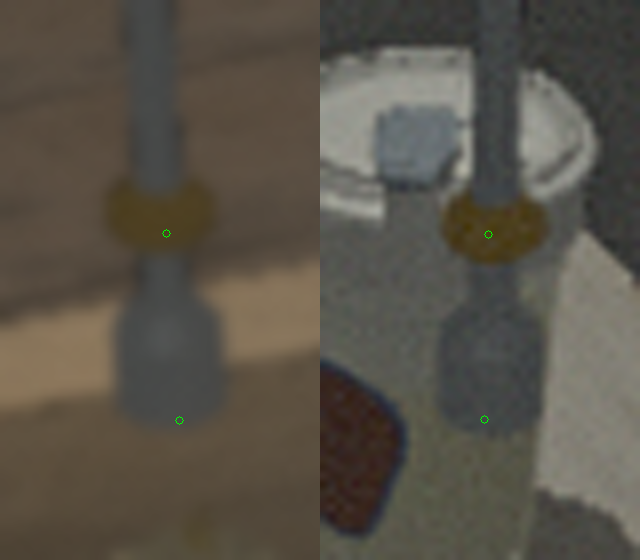

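Call:
send_rows --pt "0 0 0 0.015 -0.025 0 -1" --pt "0 0 0 0.034 -0.055 0 -1" --pt "0 0 0 0.054 -0.088 0 -1" --pt "0 0 0 0.07 -0.113 0 -1" --pt "0 0 0 0.0763 -0.1239 0 -1" --pt "0 0 0 0.0763 -0.1239 0 -1" --pt "0 0 0 0.0763 -0.1239 0 -1"

```text
time_s: 5.2
ee_pos: [0.4061, 0.3762, 0.3374]
eef_rot: [-3.14, -0.0, 2.522]
force: [-0.3, -0.8, -1.5]
grip_width: 0.0138
```

```bash
cat > chk.py <<'E'
import sys
from h import *
t=sys.argv[1]; o=ctrl.get_obs(); p=o['ee_pos']; out=[]
print(o['time_s'],p.round(4),o['eef_rot'].round(4),o['force'].round(2),o['moment'].round(3))
for n in ['scene','side']:
    c=save(n,n+t)
    q=proj(c,[.406,.3765,.15])[0]; x,y=int(q[0])-30,int(q[1])-60
    im=cv2.resize(c['pixels'][y:y+120,x:x+66,::-1],None,fx=5,fy=5,interpolation=2)
    out.append(im)
cv2.imwrite(f'pics/c{t}.png',np.hstack(out))
E
python3 chk.py 3
```

```text
5.2 [0.4061 0.3762 0.3374] [-3.1401e+00 -3.0000e-04  2.5220e+00] [-0.33 -0.84 -1.53] [ 0.069 -0.037 -0.05 ]
```

View pics/c3.png

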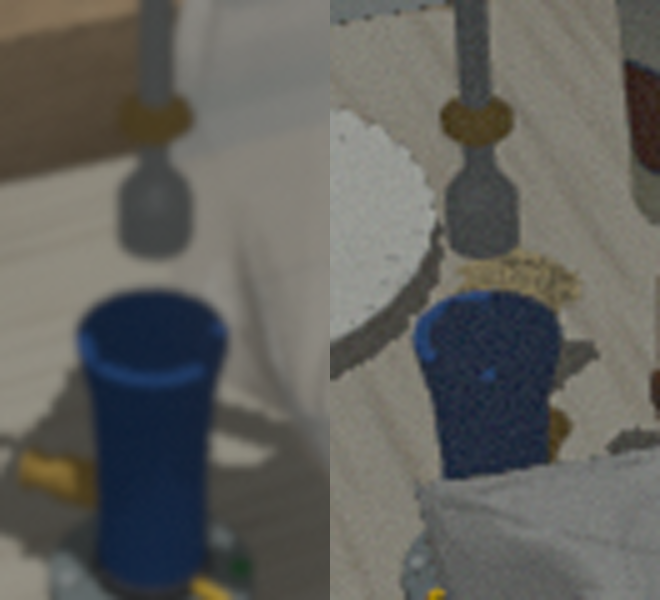

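Key and mouth line up within about 1 mm in both views: scene crop x 154 against 153, side crop 483 extrapolating to 487 against 489. Lowering in steps.

Call:
send_rows --pt "0 0 0 0 0 0.02 -1" --pt "0 0 0 0 0 0.04 -1" --pt "0 0 0 0 0 0.055 -1" --pt "0 0 0 0 0 0.07 -1" --pt "0 0 0 0 0 0.075 -1" --pt "0 0 0 0 0 0.075 -1"

```text
time_s: 5.9
ee_pos: [0.4062, 0.3762, 0.2626]
eef_rot: [-3.14, -0.0, 2.522]
force: [-0.3, -0.4, -2.1]
grip_width: 0.0136
```

```bash
python3 -c "
from h import *
o=ctrl.get_obs();print(o['force'],o['moment'],o['ee_pos'],o['grip_width'])"
```

```text
[-0.28238024 -0.37236037 -2.13902528] [ 0.08946789 -0.03914602 -0.06725359] [0.40619039 0.37620451 0.26256876] 0.013564500809087877
```

Bottom at about 0.104 with no contact. Continuing more slowly into the 30 mm section.

Call:
send_rows --pt "0 0 0 0 0 0.01 -1" --pt "0 0 0 0 0 0.02 -1" --pt "0 0 0 0 0 0.028 -1" --pt "0 0 0 0 0 0.03 -1" --pt "0 0 0 0 0 0.03 -1"

```text
time_s: 6.4
ee_pos: [0.4059, 0.3762, 0.2332]
eef_rot: [-3.141, -0.0, 2.522]
force: [-0.4, -0.4, -1.9]
grip_width: 0.0138
```

```bash
python3 -c "
from h import *
o=ctrl.get_obs();print(o['force'],o['moment'],o['ee_pos'],o['grip_width'])"
```

```text
[-0.39557359 -0.39067251 -1.88132627] [ 0.09223702 -0.06078377  0.04060703] [0.40589341 0.37621236 0.23315219] 0.013755920606055851
```

Call:
send_rows --pt "0 0 0 0 0 0.005 -1" --pt "0 0 0 0 0 0.01 -1" --pt "0 0 0 0 0 0.015 -1" --pt "0 0 0 0 0 0.02 -1" --pt "0 0 0 0 0 0.02 -1" --pt "0 0 0 0 0 0.02 -1"

```text
time_s: 7.0
ee_pos: [0.406, 0.3763, 0.2134]
eef_rot: [-3.142, -0.0, 2.522]
force: [0.6, -0.4, -2.4]
grip_width: 0.0135
```

```bash
python3 -c "
from h import *
o=ctrl.get_obs();print(o['force'],o['moment'],o['ee_pos'],o['grip_width'])"
```

```text
[ 0.56420845 -0.37718928 -2.42096465] [ 0.07511176 -0.06271124 -0.05316708] [0.40597779 0.37626253 0.21343443] 0.013518949208372735
```

Call:
send_rows --pt "0 0 0 0 0 0.003 -1" --pt "0 0 0 0 0 0.006 -1" --pt "0 0 0 0 0 0.008 -1" --pt "0 0 0 0 0 0.009 -1" --pt "0 0 0 0 0 0.01 -1" --pt "0 0 0 0 0 0.01 -1"

```text
time_s: 7.6
ee_pos: [0.4059, 0.3762, 0.2033]
eef_rot: [-3.141, -0.0, 2.522]
force: [0.1, 0.7, -2.1]
grip_width: 0.0137
```

```bash
python3 -c "
from h import *
o=ctrl.get_obs();print(o['force'],o['moment'],o['ee_pos'],o['grip_width'])"
```

```text
[ 0.05008439  0.74465185 -2.07576443] [ 0.06266718 -0.01336236  0.03745562] [0.40592941 0.37623023 0.20330861] 0.013744590344531061
```

Call:
send_rows --pt "0 0 0 0 0 0.001 -1" --pt "0 0 0 0 0 0.002 -1" --pt "0 0 0 0 0 0.002 -1"

```text
time_s: 7.9
ee_pos: [0.4059, 0.3762, 0.2013]
eef_rot: [-3.141, -0.0, 2.522]
force: [-1.2, 0.8, -2.6]
grip_width: 0.0132
```

Call:
send_rows --pt "0 0 0 0 0 0.001 -1" --pt "0 0 0 0 0 0.002 -1" --pt "0 0 0 0 0 0.002 -1"

```text
time_s: 8.2
ee_pos: [0.4059, 0.3762, 0.1993]
eef_rot: [-3.141, -0.0, 2.522]
force: [0.2, 0.3, -2.1]
grip_width: 0.0139
```

Call:
send_rows --pt "0 0 0 0 0 0.001 -1" --pt "0 0 0 0 0 0.002 -1" --pt "0 0 0 0 0 0.002 -1"

```text
time_s: 8.5
ee_pos: [0.4059, 0.3762, 0.1973]
eef_rot: [-3.141, -0.0, 2.522]
force: [0.3, 0.4, -2.5]
grip_width: 0.0139
```

Call:
send_rows --pt "0 0 0 0 0 0.001 -1" --pt "0 0 0 0 0 0.002 -1" --pt "0 0 0 0 0 0.002 -1"

```text
time_s: 8.8
ee_pos: [0.4059, 0.3762, 0.1953]
eef_rot: [-3.141, -0.0, 2.522]
force: [-0.2, -0.3, -2.8]
grip_width: 0.0135
```

No contact 8 mm past the resting height, so the socket seems to be sliding onto the stem. Continuing gently to the seat.

Call:
send_rows --pt "0 0 0 0 0 0.002 -1" --pt "0 0 0 0 0 0.004 -1" --pt "0 0 0 0 0 0.004 -1"

```text
time_s: 9.1
ee_pos: [0.4059, 0.3762, 0.1911]
eef_rot: [-3.141, -0.0, 2.522]
force: [-0.1, 1.2, -1.5]
grip_width: 0.0133
```

Call:
send_rows --pt "0 0 0 0 0 0.001 -1" --pt "0 0 0 0 0 0.002 -1" --pt "0 0 0 0 0 0.002 -1"

```text
time_s: 9.4
ee_pos: [0.4059, 0.3762, 0.1893]
eef_rot: [-3.141, -0.0, 2.522]
force: [-0.2, 0.9, -2.5]
grip_width: 0.0134
```

Call:
send_rows --pt "0 0 0 0 0 0.001 -1" --pt "0 0 0 0 0 0.001 -1"

```text
time_s: 9.6
ee_pos: [0.406, 0.3763, 0.1884]
eef_rot: [3.142, -0.0, 2.522]
force: [0.5, -0.6, -1.6]
grip_width: 0.0139
```

```bash
python3 chk.py 4
```

```text
9.6 [0.406  0.3763 0.1884] [ 3.1416 -0.      2.522 ] [ 0.46 -0.58 -1.64] [ 0.036 -0.06   0.007]
```

View pics/c4.png

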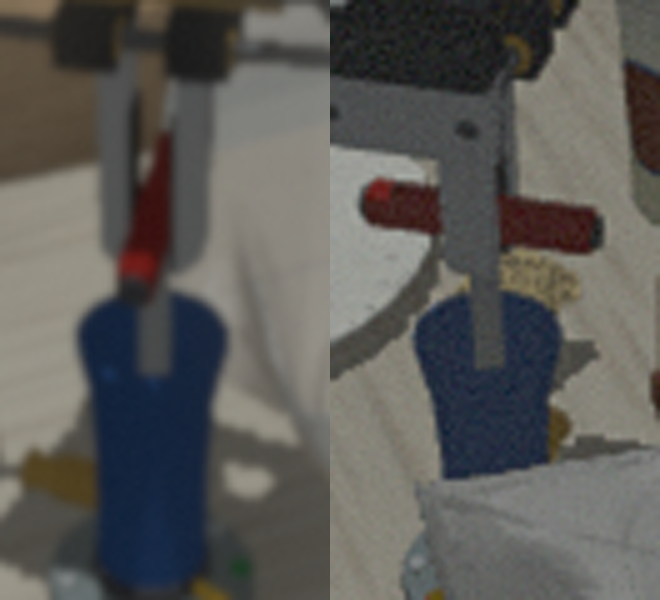

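Call:
send_rows --pt "0 0 0 0 0 0.001 -1" --pt "0 0 0 0 0 0.001 -1"

```text
time_s: 9.9
ee_pos: [0.4062, 0.3765, 0.1882]
eef_rot: [3.14, 0.0, 2.522]
force: [-0.1, -0.3, 4.9]
grip_width: 0.014
```

Call:
send_rows --pt "0 0 0 0 0 0.001 -1" --pt "0 0 0 0 0 0.001 -1"

```text
time_s: 10.1
ee_pos: [0.4065, 0.3767, 0.1881]
eef_rot: [3.139, 0.001, 2.522]
force: [-0.6, -1.1, 12.1]
grip_width: 0.0135
```

Contact at z 0.188, so the lower end is at about 30 mm: fully seated. I'll relieve the push and turn counterclockwise (negative about tool z) in small steps, watching the moment about z.

Call:
send_rows --pt "0 0 0 0 0 -0.0017 -1" --pt "0 0 -3 0 0 -0.0017 -1" --pt "0 0 -6 0 0 -0.0017 -1" --pt "0 0 -9 0 0 -0.0017 -1" --pt "0 0 -12 0 0 -0.0017 -1" --pt "0 0 -12 0 0 -0.0017 -1"

```text
time_s: 10.7
ee_pos: [0.406, 0.3764, 0.1883]
eef_rot: [3.141, 0.0, 2.732]
force: [-0.9, 0.0, 1.3]
grip_width: 0.0137
```

```bash
cat > o.py <<'E'
from h import *
o=ctrl.get_obs();print(o['time_s'],o['force'].round(2),o['moment'].round(3),o['ee_pos'].round(4),o['eef_rot'].round(3),o['grip_width'].round(4), o['qpos'][5].round(2))
E
python3 o.py
```

```text
Traceback (most recent call last):
  File "o.py", line 2, in <module>
    o=ctrl.get_obs();print(o['time_s'],o['force'].round(2),o['moment'].round(3),o['ee_pos'].round(4),o['eef_rot'].round(3),o['grip_width'].round(4), o['qpos'][5].round(2))
                                                                                                                           ^^^^^^^^^^^^^^^^^^^^^
AttributeError: 'float' object has no attribute 'round'
```

```bash
sed -i "s/o\['grip_width'\].round(4), //" o.py; python3 o.py
```

```text
10.7 [-0.89  0.05  1.33] [ 0.256  0.018 -0.156] [0.406  0.3764 0.1883] [3.141 0.    2.732] -0.48
```

Call:
send_rows --pt "0 0 -3 0 0 0 -1" --pt "0 0 -6 0 0 0 -1" --pt "0 0 -9 0 0 0 -1" --pt "0 0 -9 0 0 0 -1"

```text
time_s: 11.1
ee_pos: [0.406, 0.3764, 0.1883]
eef_rot: [3.141, 0.0, 2.888]
force: [0.1, 1.0, 1.9]
grip_width: 0.0141
```

```bash
python3 o.py; python3 chk.py 5
```

```text
11.1 [0.05 0.97 1.87] [ 0.225 -0.014 -0.085] [0.406  0.3764 0.1883] [3.141 0.    2.888] -0.64
11.1 [0.406  0.3764 0.1883] [3.1411e+00 2.0000e-04 2.8878e+00] [0.05 0.97 1.87] [ 0.225 -0.014 -0.085]
```

View pics/c5.png

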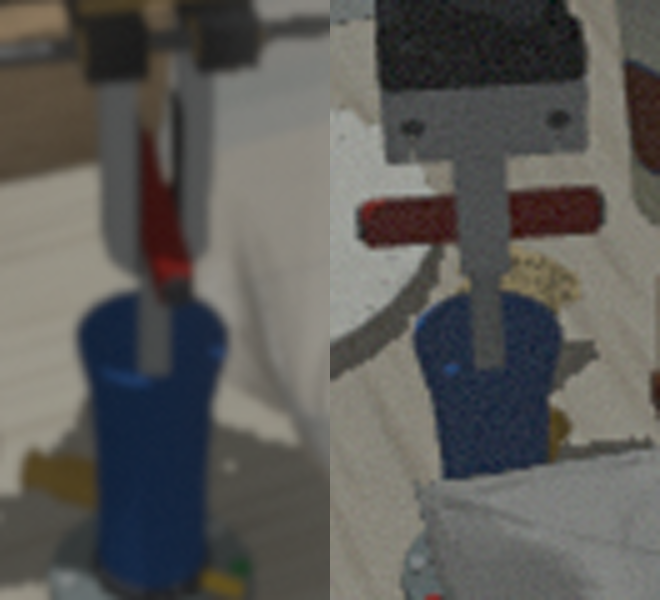

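The pointer is turning with the key: yellow is now at crop (222,582), the red dot is uncovered at (430,597), and green is at (240,565). Continuing.

Call:
send_rows --pt "0 0 -3 0 0 0 -1" --pt "0 0 -6 0 0 0 -1" --pt "0 0 -9 0 0 0 -1" --pt "0 0 -12 0 0 0 -1" --pt "0 0 -12 0 0 0 -1"

```text
time_s: 11.7
ee_pos: [0.406, 0.3763, 0.1883]
eef_rot: [3.141, 0.0, 3.097]
force: [-0.2, -0.3, 2.7]
grip_width: 0.014
```

```bash
python3 o.py
```

```text
11.7 [-0.15 -0.33  2.7 ] [ 0.368 -0.061 -0.151] [0.406  0.3763 0.1883] [3.141 0.    3.097] -0.85
```

Call:
send_rows --pt "0 0 -2 0 0 0 -1" --pt "0 0 -4 0 0 0 -1" --pt "0 0 -6 0 0 0 -1" --pt "0 0 -6 0 0 0 -1"

```text
time_s: 12.1
ee_pos: [0.406, 0.3763, 0.1883]
eef_rot: [3.141, 0.0, -3.082]
force: [-0.2, 1.0, 2.5]
grip_width: 0.0139
```

```bash
python3 o.py; python3 chk.py 6
```

```text
12.1 [-0.16  1.02  2.49] [ 0.298 -0.045 -0.153] [0.406  0.3763 0.1883] [ 3.141  0.    -3.082] -0.95
12.1 [0.406  0.3763 0.1883] [ 3.1413e+00  3.0000e-04 -3.0825e+00] [-0.16  1.02  2.49] [ 0.298 -0.045 -0.153]
```

View pics/c6.png

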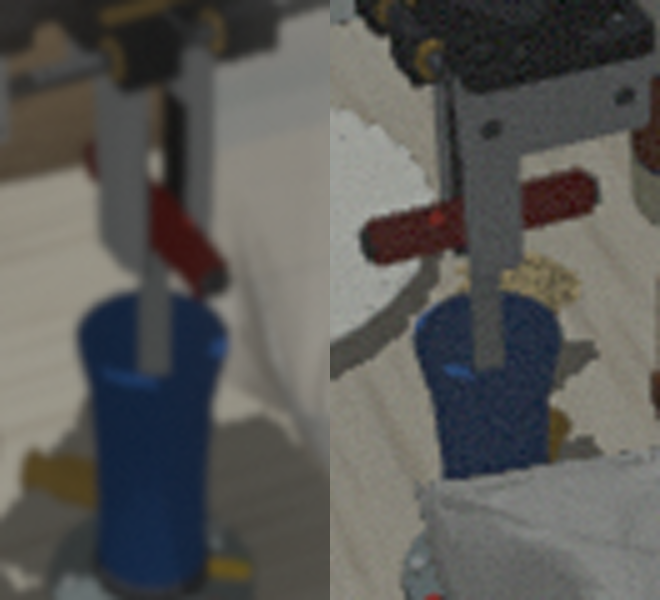

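Call:
send_rows --pt "0 0 -1.5 0 0 0 -1" --pt "0 0 -3 0 0 0 -1" --pt "0 0 -3 0 0 0 -1"

```text
time_s: 12.5
ee_pos: [0.406, 0.3763, 0.1883]
eef_rot: [3.141, 0.0, -3.027]
force: [0.7, 0.5, 3.4]
grip_width: 0.0138
```

```bash
python3 o.py
```

```text
12.5 [0.71 0.54 3.39] [ 0.364 -0.104 -0.177] [0.406  0.3763 0.1883] [ 3.141  0.    -3.027] -1.0
```

Call:
send_rows --pt "0 0 -1 0 0 0 -1" --pt "0 0 -2 0 0 0 -1" --pt "0 0 -2 0 0 0 -1"

```text
time_s: 12.8
ee_pos: [0.406, 0.3763, 0.1883]
eef_rot: [3.141, 0.0, -2.992]
force: [-0.3, 1.5, 5.0]
grip_width: 0.0138
```

```bash
python3 o.py; python3 - <<'E'
from h import *
import glob
c1=save('scene','s7')
for n in ['scene0','s7']:
    c=load(n); hsv=cv2.cvtColor(c['pixels'],cv2.COLOR_RGB2HSV)
    m=(hsv[...,0]>18)&(hsv[...,0]<34)&(hsv[...,1]>120); m[:295]=0;m[325:]=0;m[:,:326]=0;m[:,:320]=0;m[:,355:]=0
    ys,xs=np.where(m); P=np.array([plane(c,x,y,.012)[:2] for x,y in zip(xs,ys)]); d=P-[.406,.3765]; print(n,len(xs),xs.mean(),ys.mean(),np.degrees(np.arctan2(*d.mean(0)[::-1])),np.linalg.norm(d,axis=1).min().round(3),np.linalg.norm(d,axis=1).max().round(3))
    m=(hsv[...,0]>50)&(hsv[...,0]<80)&(hsv[...,1]>110); m[:285]=0;m[325:]=0;m[:,:320]=0;m[:,355:]=0
    ys,xs=np.where(m)
    if len(xs): d=np.array(plane(c,xs.mean(),ys.mean(),.008)[:2])-[.406,.3765]; print('green',len(xs),np.degrees(np.arctan2(d[1],d[0])),np.linalg.norm(d))
cv2.imwrite('pics/c7.png',cv2.resize(c1['pixels'][285:330,295:360,::-1],None,fx=9,fy=9,interpolation=2))
E
```

```text
12.8 [-0.25  1.45  4.96] [ 0.349 -0.074 -0.234] [0.406  0.3763 0.1883] [ 3.141  0.    -2.992] -1.04
scene0 23 336.5652173913044 309.5652173913044 -146.49181887715244 0.019 0.036
green 2 -105.51236210108056 0.036156465593892274
s7 24 340.6666666666667 303.25 -107.81495427059934 0.024 0.039
```

View pics/c7.png

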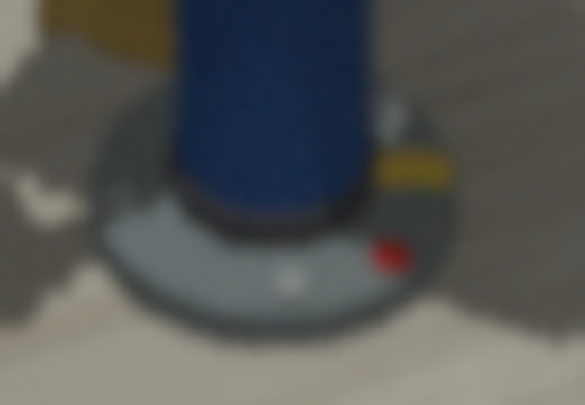

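Call:
send_rows --pt "0 0 -1 0 0 -0.0003 -1" --pt "0 0 -2 0 0 -0.0003 -1" --pt "0 0 -2 0 0 -0.0003 -1"

```text
time_s: 13.15
ee_pos: [0.4059, 0.3762, 0.1883]
eef_rot: [-3.141, -0.0, -2.957]
force: [0.5, 1.3, 1.5]
grip_width: 0.0137
```

```bash
python3 o.py
```

```text
13.15 [0.46 1.26 1.46] [ 0.386 -0.133 -0.157] [0.4059 0.3762 0.1883] [-3.141 -0.    -2.957] -1.07
```

Call:
send_rows --pt "0 0 -1 0 0 0 -1" --pt "0 0 -1.5 0 0 0 -1" --pt "0 0 -1.5 0 0 0 -1"

```text
time_s: 13.45
ee_pos: [0.4059, 0.3762, 0.1883]
eef_rot: [-3.141, -0.0, -2.932]
force: [1.2, 0.6, 1.1]
grip_width: 0.0135
```

```bash
python3 o.py
```

```text
13.45 [1.22 0.61 1.11] [ 0.434 -0.16  -0.187] [0.4059 0.3762 0.1883] [-3.141 -0.    -2.932] -1.1
```

Call:
send_rows --pt "0 0 -1 0 0 0 -1" --pt "0 0 -1.5 0 0 0 -1" --pt "0 0 -1.5 0 0 0 -1"

```text
time_s: 13.75
ee_pos: [0.4059, 0.3762, 0.1883]
eef_rot: [-3.142, -0.0, -2.906]
force: [0.7, 0.5, -0.4]
grip_width: 0.0137
```

```bash
python3 o.py
```

```text
13.75 [ 0.7   0.52 -0.41] [ 0.388 -0.132 -0.269] [0.4059 0.3762 0.1883] [-3.142 -0.    -2.906] -1.13
```

Call:
send_rows --pt "0 0 -1 0 0 0 -1" --pt "0 0 -1 0 0 0 -1" --pt "0 0 -1 0 0 0 -1"

```text
time_s: 14.05
ee_pos: [0.4059, 0.3762, 0.1883]
eef_rot: [-3.141, -0.0, -2.889]
force: [-0.2, 0.4, -0.4]
grip_width: 0.0136
```

```bash
python3 o.py
```

```text
14.05 [-0.17  0.41 -0.35] [ 0.429 -0.127 -0.331] [0.4059 0.3762 0.1883] [-3.141 -0.    -2.889] -1.14
```

The moment is climbing to 0.33 N m. Before going further I'll check the pointer and average the readings.

```bash
cat > ptr.py <<'E'
from h import *
import sys
t=sys.argv[1]; Z=[]
c1=save('scene','sp'+t)
for n in ['scene0','s7','sp'+t]:
    c=load(n); hsv=cv2.cvtColor(c['pixels'],cv2.COLOR_RGB2HSV)
    m=(hsv[...,0]>18)&(hsv[...,0]<34)&(hsv[...,1]>120); m[:290]=0;m[325:]=0;m[:,:326]=0;m[:,355:]=0
    ys,xs=np.where(m); P=np.array([plane(c,x,y,.012)[:2] for x,y in zip(xs,ys)]); d=P-[.406,.3765]
    print(n,len(xs),xs.mean().round(1),ys.mean().round(1),np.degrees(np.arctan2(*d.mean(0)[::-1])).round(1))
cv2.imwrite(f'pics/p{t}.png',cv2.resize(c1['pixels'][285:330,295:360,::-1],None,fx=9,fy=9,interpolation=2))
for i in range(5): Z.append(ctrl.get_obs()['moment'][2]); ctrl.camera('wrist')
print(np.round(Z,3))
E
python3 ptr.py a
```

```text
scene0 23 336.6 309.6 -146.5
s7 24 340.7 303.2 -107.8
spa 27 340.8 302.7 -104.9
[-0.363 -0.365 -0.369 -0.399 -0.33 ]
```

View pics/pa.png

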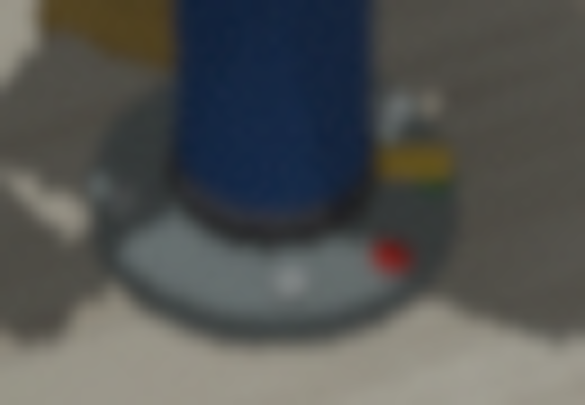

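The moment holds at 0.36 N m, above the roughly 0.16 seen while turning. The pointer is at −104.9°, over the green dot (−105.5°), so the spindle is at the stop. I'll relax the twist within the socket's play, then release.

Call:
send_rows --pt "0 0 1 0 0 0 -1" --pt "0 0 2.5 0 0 0.0005 -1" --pt "0 0 2.5 0 0 0.0005 -1"

```text
time_s: 14.65
ee_pos: [0.4061, 0.3764, 0.1883]
eef_rot: [3.141, 0.001, -2.933]
force: [-1.0, 0.1, 2.4]
grip_width: 0.0139
```

```bash
python3 o.py; python3 ptr.py b
```

```text
14.65 [-1.02  0.09  2.4 ] [ 0.242 -0.041 -0.057] [0.4061 0.3764 0.1883] [ 3.141e+00  1.000e-03 -2.933e+00] -1.1
scene0 23 336.6 309.6 -146.5
s7 24 340.7 303.2 -107.8
spb 27 340.8 302.7 -104.9
[-0.022 -0.034 -0.057 -0.098 -0.096]
```

Call:
send_rows --pt "0 0 0 0 0 0 -0.2" --pt "0 0 0 0 0 0 -0.2" --pt "0 0 0 0 0 0 -0.2" --pt "0 0 0 0 0 0 -0.2" --pt "0 0 0 0 0 0 -0.2"

```text
time_s: 15.45
ee_pos: [0.4059, 0.3762, 0.1878]
eef_rot: [-3.141, -0.0, -2.932]
force: [-1.0, -0.7, -0.1]
grip_width: 0.0376
```

```bash
python3 o.py; python3 ptr.py c
```

```text
15.45 [-1.02 -0.71 -0.08] [ 0.096 -0.032  0.052] [0.4059 0.3762 0.1878] [-3.141 -0.    -2.932] -1.1
scene0 23 336.6 309.6 -146.5
s7 24 340.7 303.2 -107.8
spc 27 340.8 302.7 -104.9
[ 0.009 -0.035  0.01   0.02  -0.001]
```

Released at 38 mm with the pointer unchanged. Retreating straight up.

Call:
send_rows --pt "0 0 0 0 0 -0.01 -0.2" --pt "0 0 0 0 0 -0.03 -0.2" --pt "0 0 0 0 0 -0.06 -0.2" --pt "0 0 0 0 0 -0.1 -0.2" --pt "0 0 0 0 0 -0.14 -0.2" --pt "0 0 0 0 0 -0.16 -0.2" --pt "0 0 0 0 0 -0.16 -0.2"

```text
time_s: 16.45
ee_pos: [0.4063, 0.3766, 0.3517]
eef_rot: [3.139, 0.005, -2.932]
force: [-0.1, 0.1, -0.6]
grip_width: 0.0374
```

```bash
python3 o.py; python3 ptr.py d; python3 chk.py 8; python3 - <<'E'
from h import *
for n in ['scene8','side8']:
    c=load(n); hsv=cv2.cvtColor(c['pixels'],cv2.COLOR_RGB2HSV)
    m=(((hsv[...,0]<6)|(hsv[...,0]>174))&(hsv[...,1]>130)&(hsv[...,2]>60)); ys,xs=np.where(m)
    X=np.array([pt(c,x,y) for x,y in zip(xs,ys)]); k=(abs(X[:,0]-.406)<.07)&(abs(X[:,1]-.3765)<.07)&(X[:,2]>.14); X=X[k]; print(n,len(X),X[:,2].max(),np.percentile(X[:,2],90),X.mean(0))
E
```

```text
16.45 [-0.14  0.13 -0.55] [ 0.083 -0.023  0.014] [0.4063 0.3766 0.3517] [ 3.139  0.005 -2.932] -1.1
scene0 23 336.6 309.6 -146.5
s7 24 340.7 303.2 -107.8
spd 24 340.7 302.9 -105.9
[ 0.002  0.033 -0.021  0.036 -0.002]
16.75 [0.4058 0.3761 0.3468] [-3.1407e+00 -1.7000e-03 -2.9322e+00] [ 0.07 -0.83 -0.04] [ 0.096 -0.082  0.013]
scene8 72 0.20081212193346765 0.1985959939271616 [0.3746068  0.37513758 0.19673612]
side8 37 0.2005139267710454 0.199250985417583 [0.39082847 0.36996931 0.19726012]
```

View pics/scene8.png

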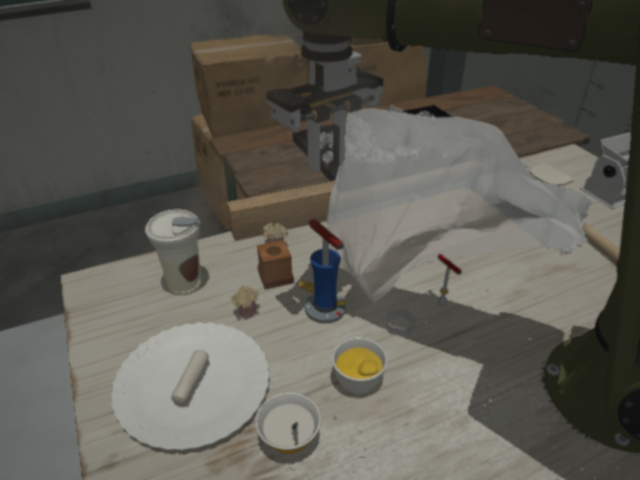

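View pics/c8.png

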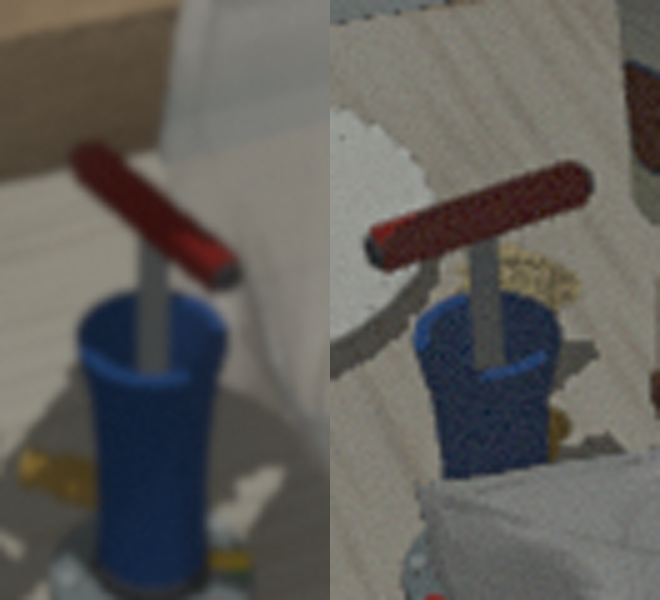

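```bash
python3 -c "
from h import *
save('wrist','w9')"
```

```text
(no output)
```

View pics/w9.png

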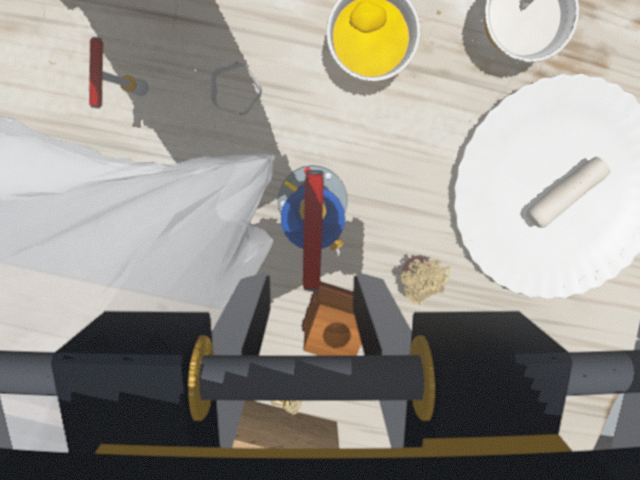

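Call:
send_rows --pt "0 0 0 0.02 -0.015 0 -0.2" --pt "0 0 0 0.04 -0.03 0 -0.2" --pt "0 0 0 0.06 -0.05 0 -0.2" --pt "0 0 0 0.06 -0.05 0 -0.2" --pt "0 0 0 0.06 -0.05 0 -0.2"

```text
time_s: 17.4
ee_pos: [0.3578, 0.3149, 0.3482]
eef_rot: [3.141, 0.001, -2.933]
force: [0.4, 0.3, -0.4]
grip_width: 0.0375
```

```bash
python3 -c "
from h import *
c=save('wrist','w10')
u,v=proj(c,[.406,.3765,.01])[0].astype(int); print(u,v)
y=max(v-70,0); x=u-70
cv2.imwrite('pics/cw10.png',cv2.resize(c['pixels'][y:y+120,x:x+140,::-1],None,fx=5,fy=5,interpolation=2))
hsv=cv2.cvtColor(c['pixels'],cv2.COLOR_RGB2HSV)
for nm,lo,hi,z in (('yel',18,34,.012),('grn',45,85,.008),('red',-1,6,.008)):
    m=(hsv[...,0]>lo)&(hsv[...,0]<hi)&(hsv[...,1]>110)
    ys,xs=np.where(m); P=np.array([plane(c,a,b,z)[:2] for a,b in zip(xs,ys)])-[.406,.3765]; r=np.linalg.norm(P,axis=1); k=(r<.043)&(P[:,1]<.005)&(P[:,0]<.02)&(r>.02)
    d=P[k].mean(0); print(nm,k.sum(),np.degrees(np.arctan2(d[1],d[0])),r[k].min(),r[k].max())
"
```

```text
352 248
yel 58 -111.89694740919991 0.02173977798251005 0.038533320313440034<string>:11: RuntimeWarning: Mean of empty slice.
  ret = um.true_divide(
Traceback (most recent call last):
ValueError: zero-size array to reduction operation minimum which has no identity
```

View pics/cw10.png

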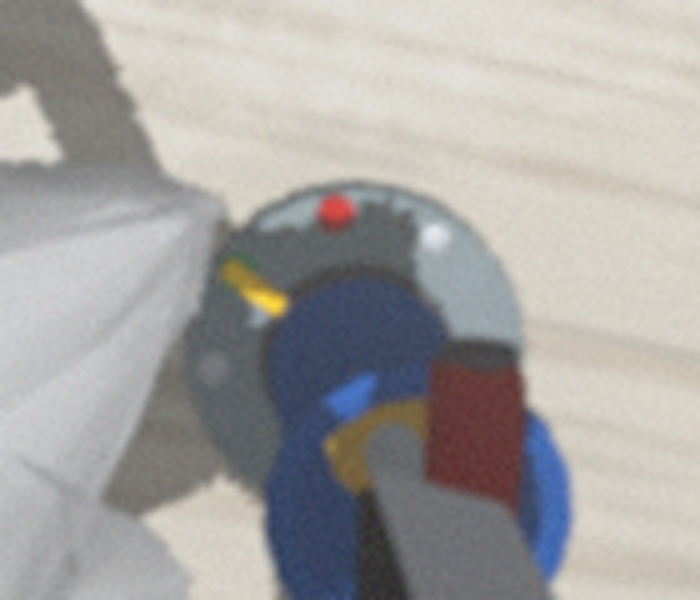

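The wrist view shows the pointer (crop (258,287)) lying over the green dot, about 48° round from red at (336,211), and the key upright in the mouth. Last, I'll compare the bystanders between the first and last scene pictures, then hand in.

```bash
python3 -c "
from h import *
c=save('scene','send'); a=load('scene0'); 
for nm,(x,y,w,h) in dict(pot_b=(228,282,36,40),pot_a=(260,220,30,24),cutter=(382,305,38,30),small=(432,250,34,56)).items():
    A=cv2.cvtColor(a['pixels'][y:y+h,x:x+w],cv2.COLOR_RGB2GRAY).astype(np.float32);B=cv2.cvtColor(c['pixels'][y:y+h,x:x+w],cv2.COLOR_RGB2GRAY).astype(np.float32)
    print(nm,cv2.phaseCorrelate(A,B,cv2.createHanningWindow((w,h),cv2.CV_32F)))
o=ctrl.get_obs(); print(o['time_s'],o['force'])
print(ctrl.hand_in())"
```

```text
pot_b ((0.05318139271706812, -0.12187757068245375), 0.8373901529444588)
pot_a ((0.2542102767800358, -0.03398095862745443), 0.746439304947853)
cutter ((0.21515018625805382, 1.337572749561211), 0.41067984501520793)
small ((0.3590911217595938, -0.15181363634946266), 0.8381676144070096)
17.5 [0.07866172 0.30733705 0.53361081]
the job is handed in; nothing more can be done
None
```

The valve is open and I handed the job in at 17.5 s. The large red T-key is standing fully down on the stem, released, and the gripper is clear above it.

**What I did:** I lifted the key out of the wooden stand and lowered it down the post. It slid onto the square stem on the first try with no contact felt. I pressed it down gently (up to 12 N) to confirm it was seated, then turned it about 50° counterclockwise, including the play in the socket. At the stop I held at about 0.36 N m, below the 0.6 N m clutch limit, eased the twist off and let go.

**Last checks:**
- **Key height:** the top of the bar measured about 0.199 m, and fully down should be 0.198 m.
- **Pointer:** it lies over the green dot in both the scene and wrist views. The angle it swept reads about 41° in the scene view and 48° in the wrist view, against the nominal 45°. The stop was confirmed by the rise in torque.
- **Green dot:** in the close wrist view the colour check found no green area to measure, because the pointer covers all but a sliver of it.
- **Bystanders:** both pots and the small key match their first pictures to within 0.4 px. The cutter's match was poor (1.3 px, low confidence) because the arm's shadow lies over it. The gripper never came near it.

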